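# Load the clamp-lid pot, tighten its slip-clutch screw and wind the timer

## Task

Swing the pot's clamp arm right back out of the way, put every potato on the trolley into the pot, set the lid flat on the pot and swing the clamp arm fully down over it. Then tighten the black thumbscrew clockwise and stop at the first slip of its clutch, and after that wind the red timer key clockwise as far as it goes. Leave the bowls, masher and spoon where they are.

Things in the scene. Friction and masses are not known exactly. Their poses are not given: they have to be found in the camera images.
- pot: aluminium pot, 190 mm across, wall 4 mm (clear inside: 182 mm), fixed to the trolley. Origin: centre of its underside, on the table; z up; x axis points to the clamp's hinge post (26 mm wide, 20 mm thick, 147 mm tall, on a 50 mm foot, centred 120 mm from the pot's axis). Black loop handles stick out 25 mm at +y and -y, 58 mm up. Place and yaw (up to 0.3 rad) vary
- pot_rim (a point): centre of the pot's mouth, 80 mm above the table; axes as the pot
- pot_floor (a point): centre of the pot's inner floor, 11 mm above the table; axes as the pot
- clamp_hinge (a point): clamp hinge pin: 120 mm along the pot's x axis, 135 mm up; the pin lies along the pot's y axis; axes as the pot
- clamp (a joint): clamp arm angle, rad: 0 = level over the pot (fully down; starts here), 1.85 = leaning back away from the pot. A spring carries it from a dead centre near 1.2 to the nearer end and holds it there (1 to 4 N at the grip to move it). At angle a the grip is at hinge + 164 mm * (-cos a along the pot's x, sin a up)
- clamp_grip (a point): middle of the red grip at the clamp arm's free end: 17 mm wide along the pot's y axis, 17 mm thick, 44 mm long (ends 20 mm beyond this point). Pinched from above across its width, it can be led round the hinge with the gripper kept pointing down, for it pivots between the fingers
- screw (a joint): turn of the thumbscrew's spindle (brass flange with a red mark), rad: grows clockwise seen from above the lowered arm. Takes 0.03 Nm, stays where it is left, comes hard against its stop (rubber foot down on the lid's knob) at 4.2. Starts between 1.0 and 2.2
- clutch (a joint): turn of the black cap relative to the spindle, rad, 0 at the start: near 0 while the cap drives the spindle. The clutch slips at 0.15 Nm, which happens only at the stop; then this grows as the cap goes on clockwise and the white line on the cap moves off the red mark on the flange
- cap_grip (a point): on the thumbscrew's axis, mid-height of the round black cap (40 mm diameter, 28 mm tall). With the arm down the axis stands over the pot's centre and this point is 163 mm above the table, 16 mm above the brass flange (52 mm diameter). z: along the axis, up when the arm is down; x: the way the cap's white line points
- lid: loose round aluminium lid, about 250 g: plate 194 mm diameter, 5 mm thick, over a plug 160 mm in diameter and 6 mm deep that drops into the pot's mouth. Origin: centre of the plug's underside, z up; seated, it is 6 mm below the pot's rim. Starts lying knob up on the trolley
- lid_knob (a point): middle of the lid's black knob: upright cylinder of 30 mm diameter, 20 mm tall, standing on the plate; 21 mm above the lid's origin
- key (a joint): winding of the timer's red key, rad: grows clockwise seen from above, fully wound against its stop at 4.4, starts between 0.8 and 2.0. Spring and ratchet drag need 0.08 to 0.11 Nm; it stays where it is left
- key_grip (a point): on the key's upright axis, 62 mm above the table: red key, a bar 36 mm along this point's x axis, 10 mm along its y axis, from 47 to 73 mm above the table. The white timer below is 72 mm across, 36 mm tall, fixed to the trolley; a 12 mm neck joins them. z up
- potato0_mid (a point): centre of potato 0 (rigid): an egg-shaped solid about 53 mm long along its x axis and 40 mm across, 70 g, lying on the trolley with its centre 20 mm up. Between two and four of the four potatoes are there
- potato1_mid (a point): centre of potato 1 (rigid): an egg-shaped solid about 53 mm long along its x axis and 40 mm across, 70 g, lying on the trolley with its centre 20 mm up. Between two and four of the four potatoes are there
- potato2_mid (a point): centre of potato 2 (rigid): an egg-shaped solid about 53 mm long along its x axis and 40 mm across, 70 g, lying on the trolley with its centre 20 mm up. Between two and four of the four potatoes are there
- potato3_mid (a point): centre of potato 3 (rigid): an egg-shaped solid about 53 mm long along its x axis and 40 mm across, 70 g, lying on the trolley with its centre 20 mm up. Between two and four of the four potatoes are there
- bowls: two plastic bowls nested together (blue below, green above), 150 mm across, 71 mm tall, origin under their centre; bystander
- masher: wooden masher lying on the trolley, 210 mm long along x, head 48 mm diameter at +x; origin on the table where head meets handle; bystander
- spoon: steel spoon lying along its x axis, about 200 mm; bystander
Not all that is in view belongs to the job. Leave any pink, purple or turquoise look-alike of the part that bears potato1_mid alone.

How it is judged (in metres and radians):
On the way, in this order (a step that is already met when the one before it is completed fails the run):
1. the clamp arm is swung back past its dead centre and out of the way (value of joint clamp above 1.55 rad), for 0.2 s.
2. every potato present is in the pot (horizontal distance between each of potato0_mid, potato1_mid, potato2_mid, potato3_mid and pot_rim below 0.09 m and z of each of potato0_mid, potato1_mid, potato2_mid, potato3_mid in the frame of pot_floor below 0.05 m), for 0.2 s.
3. the lid sits flat on the pot (horizontal distance between lid and pot_rim below 0.013 m and z of lid in the frame of pot_rim between -0.012 and -0.002 m and angle between lid's own z axis and vertical below 0.06 rad), for 0.2 s.
4. the clamp arm is fully down over the lid (all of step 3 and value of joint clamp below 0.06 rad), for 0.2 s.
5. the thumbscrew is against its stop and its clutch has slipped (value of joint screw above 4.08 rad and value of joint clutch above 0.05 rad and value of joint clamp below 0.06 rad), for 0.1 s.
6. the timer key is fully wound (value of joint key above 4.2 rad), for 0.2 s.
At the end, for the whole second after the job is handed in: all potatoes in the pot (50 mm of its floor), lid level within 13 mm of centre, arm down within 0.06 rad, spindle within 0.12 rad of its stop and clutch slipped 0.05 to 0.6 rad, key within 0.2 rad of its stop, all released (all of step 2 and all of step 3 and all of step 5 and value of joint key above 4.2 rad and value of joint clutch below 0.6 rad and linear speed of lid below 0.02 m/s); the robot touches nothing.
It fails at once if the thumbscrew is turned on more than 0.6 rad after its clutch slips (value of joint clutch above 0.6 rad).
It fails at once if a bowl, the masher or the spoon is pushed more than 30 mm (distance of any of bowls, masher, spoon from where it was at the start of the episode above 0.03 m).
Of potato0, potato1, potato2, potato3 only 2 to 4 are there at a start; the rules pass over those that are not, and their reading is None.
At some moment in a run one of potato0, potato1, potato2, potato3 may be knocked a few centimetres aside while the robot is not near it.
Once in a run the grip may slacken for a moment while it holds something.
It also fails if it takes over 210 s, if anything falls off the work surface, if the arm or the gripper's body presses on something with over 40 N, if the wrist force passes 120 N, or if a joint passes its speed limit or range.

## Robot

A 6-joint arm with a two-finger parallel gripper is mounted at the origin on the work surface. World frame = base frame: x ahead of the robot, y to its left, z up, the work surface at z = 0. Lengths are in mm, angles in rad, forces in N, time in s.
With the tool pointing down it reaches from about 350 to 775 mm from the base axis. Payload 7.3 kg.
Tool frame: the origin (TCP) lies at the very end of the fingers, on their centre line; the grasp point (between the pads) lies 19 mm behind it; z points along the fingers, y is the line along which they close (so a half turn about z gives the same grasp; the last joint's range is limited). The gripper opens to 92 mm and grips with 3 to 60 N. Pads are 19 mm wide; open, the fingers measure 130 mm over their backs; the gripper's body (75 mm by 190 mm) begins 47 mm behind the grasp point.
Start: joints at [0.983, 0.342, 1.524, -0, 1.275, -0.146], TCP at [224.462, 474.618, 226.741] pointing down, gripper open.
Joint ranges: [-2.53, 2.53], [-0.77, 2.02], [0.04, 2.7], [-1, 4.14], [0.28, 2.66], [-3.11, 3.11]. Speed limits (rad/s): [2.57, 2.57, 3.14, 3.14, 3.14, 3.14].

## Interface

Orientations are given as a unit quaternion [x, y, z, w].
In Python, from rig import get_state, eyes, robot gives the robot as it stands.
- The arm moves only by the tool jog_arm, never from a script. Its argument "steps" is one flat list of numbers, 7 for each row, row after row: the shift along the tool's x, y, z normalised to -1 to 1, where 1 is 800 mm, then the turn, a rotation vector about the tool's x, y, z normalised to -1 to 1, where 1 is 1.5 rad, then the closure, from 0 (fully open) to 1 (shut). In form: [tx, ty, tz, rx, ry, rz, claw, tx, ty, tz, rx, ry, rz, claw, ...]. A call has 1 to 20 rows; each row shifts and turns the commanded pose from where the row before left it, along the tool's axes as they then stand; what a row does not reach is not made up. A row lasts 1/10 s, in which the tool goes at most 50 mm and 8.59 degrees, less where a joint would pass 70% of its speed; a pose out of reach is approached as far as the arm can. A call with a number of a shift or a turn outside -1 to 1 is refused whole. A call with a gripper value outside its range is refused whole. The fingers move at their own pace and stop on an object; the grip force is fixed at half the most. Time passes only in rows, so rows that do not move let the fingers close. It gives the time, the measured TCP pose, the force, the opening and the grip force at its end, in the units of the state.
- get_state(): the state, without advancing time (a new reading comes with each control period).
- eyes.get_image(name): name is "scene" or "top" or "wrist"; returns a dict with "frame" (384x512x3 uint8, red, green, blue), "mtx" (3x3 intrinsics, pixels), "R" (3x3) and "t" (3): a world point X has camera coordinates R X + t; the wrist camera has in their place "hand_eye" (4x4, takes a point from camera to tool coordinates, whose origin is the TCP and whose axes are the flange's). Camera axes: x right, y down, z forward; pixel columns grow to the right and rows downward; lengths in mm; the calibration is good to about 2 mm. A picture is of the moment at which its call begins: read the wrist's pose just before it. There is no depth.
- robot.job_done(): hands the job in; it is judged then, once.
The state is a dict: "t": time; "q": joint angles; "joint_vel": joint speeds; "tau": joint torques, N m; "eef_pos": TCP position; "tool_rot": TCP orientation; "ft_force": force on the tool from outside, world axes, zero at the start; "wrist_torque": the same for the moment, N m; "gripper_width": opening from 0.0 (shut) to 1.0 (fully open); "gripper_force": force on a finger pad.
Only numpy, scipy, OpenCV 4.12 (cv2) and the standard library are available. Lean on these libraries where they do the work, as an engineer would, in place of code of your own. Each camera call takes 0.05 s, during which the arm holds its last target. There are 200 camera calls.

## Working session

There is one attempt and no reset: what is moved stays moved. The work goes in short steps, Python scripts to look and compute and a tool call to move; the robot and the scene stay as the last step left them, time stands still between calls to the robot, and variables do not carry over. Pictures are saved under pics/ and viewed, at most 14 in all, crops included, and the job is handed in when it is done.

Besides the shell and the picture viewer there is one more tool, called by a JSON object that holds its "api" and its "payload", one argument or row to a line. jog_arm: Moves the arm, as the interface text tells. Its arguments: {"type":"object","properties":{"steps":{"type":"array"}},"required":["steps"]}

```bash
mkdir -p pics; ls; python3 - <<'E'
from rig import get_state, eyes, robot
import cv2, numpy as np, pickle
s=get_state(); print(s)
d={}
for n in ("scene","top","wrist"):
    im=eyes.get_image(n); d[n]=im
    cv2.imwrite(f"pics/a_{n}.png",im["frame"][:,:,::-1])
    print(n,{k:np.round(v,4).tolist() for k,v in im.items() if k!="frame"})
pickle.dump((s,d),open("a.pkl","wb"))
E
```

```text
pics
{'t': 0.0, 'q': array([ 9.83018499e-01,  3.42714788e-01,  1.52500497e+00, -7.52779242e-06,
        1.27538386e+00, -1.46025216e-01]), 'joint_vel': array([-0.00193035,  0.00067737,  0.00172918, -0.00189528, -0.00059907,
        0.00146933]), 'tau': array([-1.83052503e-03, -4.31229794e+01, -2.44220513e+01,  7.15612387e-02,
        5.61025995e-02, -9.45713396e-05]), 'eef_pos': array([224.22143733, 474.27039512, 226.05328098]), 'tool_rot': array([ 2.19083589e-01,  9.75705801e-01, -7.06487388e-04, -2.67648384e-04]), 'ft_force': array([-1.03560116, -0.15900861,  0.77868496]), 'wrist_torque': array([ 0.03202331, -0.01094298,  0.03192853]), 'gripper_force': 0.0, 'gripper_width': 1.0014592925972805}
scene {'mtx': [[349.5071, 0.0, 259.1946], [0.0, 349.5071, 184.3797], [0.0, 0.0, 1.0]], 'R': [[0.7535, 0.6573, -0.0154], [0.3912, -0.4671, -0.7929], [-0.5284, 0.5915, -0.6091]], 't': [-403.841, -116.2558, 1279.3956]}
top {'mtx': [[397.267, 0.0, 255.9381], [0.0, 397.267, 191.6757], [0.0, 0.0, 1.0]], 'R': [[-0.014, -0.9999, 0.0058], [-0.997, 0.0135, -0.0761], [0.076, -0.0069, -0.9971]], 't': [-7.0824, 574.3932, 1260.1039]}
wrist {'mtx': [[320.9081, 0.0, 252.7518], [0.0, 320.9081, 193.6112], [0.0, 0.0, 1.0]], 'hand_eye': [[0.0009, -0.9628, -0.2703, 72.0785], [1.0, 0.001, -0.0001, -0.0723], [0.0004, -0.2703, 0.9628, -158.5134], [0.0, 0.0, 0.0, 1.0]]}
```

View pics/a_top.png

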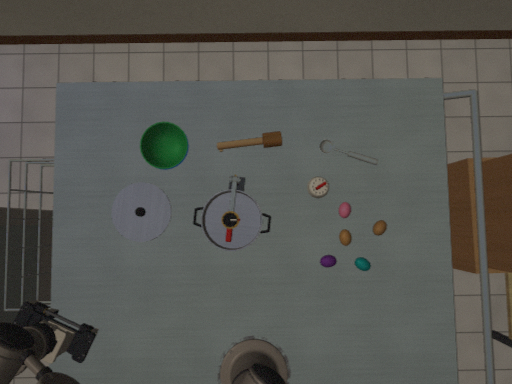

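View pics/a_scene.png

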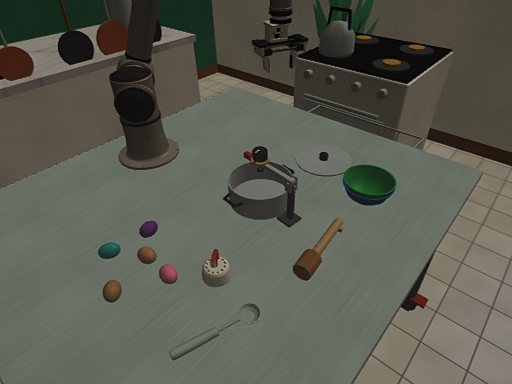

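The top view shows the pot at about (231,219) with its red grip at (229,235) and hinge post at (238,183). The lid's knob is at (140,212) and the timer is at (319,187). There are two brown potatoes, at (345,237) and (379,228). The pink, purple and turquoise ones are look-alikes to leave alone.

```bash
cat > h.py <<'E'
import numpy as np, cv2, pickle
from scipy.spatial.transform import Rotation as Rn
def cam(im, s=None):
    "returns K, R, t (world->cam)"
    K=np.array(im["mtx"])
    if "R" in im: return K,np.array(im["R"]),np.array(im["t"])
    H=np.array(im["hand_eye"]); T=np.eye(4); T[:3,:3]=Rn.from_quat(s["tool_rot"]).as_matrix(); T[:3,3]=s["eef_pos"]
    M=np.linalg.inv(T@H); return K,M[:3,:3],M[:3,3]
def ray(c,uv):
    K,R,t=c; d=R.T@np.linalg.inv(K)@np.array([uv[0],uv[1],1.]); return -R.T@t, d/np.linalg.norm(d)
def onplane(c,uv,z):
    o,d=ray(c,uv); return o+d*(z-o[2])/d[2]
def tri(rs):
    A=sum(np.eye(3)-np.outer(d,d) for o,d in rs); b=sum((np.eye(3)-np.outer(d,d))@o for o,d in rs); return np.linalg.solve(A,b)
def proj(c,X):
    K,R,t=c; p=K@(R@np.asarray(X,float)+t); return p[:2]/p[2]
def blobs(m,amin=12):
    n,l,st,ce=cv2.connectedComponentsWithStats(m.astype(np.uint8)); return [(int(st[i,4]),ce[i].round(1).tolist(),l==i) for i in range(1,n) if st[i,4]>=amin]
def hsv(im): return cv2.cvtColor(im["frame"],cv2.COLOR_RGB2HSV).astype(int)
def red(im): h=hsv(im); return ((h[...,0]<6)|(h[...,0]>174))&(h[...,1]>170)&(h[...,2]>60)
def brown(im): h=hsv(im); return (h[...,0]>9)&(h[...,0]<22)&(h[...,1]>110)&(h[...,2]>60)
def axis(c,m,z):
    "world xy centroid and principal direction of mask on plane z"
    P=np.array([onplane(c,(u,v),z)[:2] for v,u in np.argwhere(m)]); w,V=np.linalg.eigh(np.cov((P-P.mean(0)).T)); d=V[:,1]; return P.mean(0),np.arctan2(d[1],d[0]),np.sqrt(w)*2
def snap(n,tag=None):
    from rig import get_state, eyes
    s=get_state(); im=eyes.get_image(n)
    if tag: cv2.imwrite(f"pics/{tag}.png",im["frame"][:,:,::-1])
    return s,im,cam(im,s)
E
python3 - <<'E'
from h import *
s,d=pickle.load(open("a.pkl","rb"))
ct,cs=cam(d["top"]),cam(d["scene"])
np.set_printoptions(precision=3,suppress=True)
for nm,f in (("red",red),("brown",brown)):
    for n in ("top","scene"):
        for a,ce,m in blobs(f(d[n])):
            if n=="top" and a>=15 and a<400: 
                print(nm,n,a,ce,*[ (z,*axis(cam(d[n]),m,z)) for z in ((20,) if nm=="brown" else (73,143.5))])
            else: print(nm,n,a,ce, onplane(cam(d[n]),ce,20)[:2])
h=hsv(d["top"])
dark=h[...,2]<45
for a,ce,m in blobs(dark,8):
    if 100<ce[0]<300 and 150<ce[1]<280: print("dark",a,ce,"z31",onplane(ct,ce,31)[:2],"z177",onplane(ct,ce,177)[:2])
# circles
g=cv2.cvtColor(d["top"]["frame"],cv2.COLOR_RGB2GRAY)
c=cv2.HoughCircles(g,cv2.HOUGH_GRADIENT,1,25,param1=120,param2=18,minRadius=7,maxRadius=34)
for u,v,r in c[0]: print("circ",u,v,r,onplane(ct,(u,v),36)[:2],onplane(ct,(u,v),80)[:2])
crop=d["top"]["frame"][165:275,100:400][:,:,::-1]; cv2.imwrite("pics/crop.png",cv2.resize(crop,None,fx=2.66,fy=2.66,interpolation=cv2.INTER_CUBIC))
E
```

```text
red top 20 [320.4, 185.4] (73, array([ 587.028, -215.013]), np.float64(2.1160196939891374), array([ 3.363, 19.267])) (143.5, array([ 580.697, -203.016]), np.float64(2.116019693989138), array([ 3.17, 18.16]))
red top 59 [228.5, 234.8] (73, array([438.631,  71.63 ]), np.float64(3.0219470241957724), array([ 8.403, 22.266])) (143.5, array([440.826,  67.16 ]), np.float64(3.0219470241957724), array([ 7.92 , 20.987]))
red scene 25 [248.4, 153.6] [306.865 205.46 ]
red scene 56 [214.4, 255.2] [ 556.092 -190.456]
red scene 109 [419.7, 299.6] [985.585  11.189]
brown top 483 [254.4, 140.9] [740.632 -12.285]
brown top 3111 [498.2, 212.5] [ 496.35  -796.594]
brown top 2848 [463.0, 215.8] [ 487.297 -681.975]
brown top 74 [230.4, 220.0] (20, array([484.294,  68.453]), np.float64(-2.9630384877793157), array([33.747, 37.568]))
brown top 136 [379.3, 227.4] (20, array([ 453.892, -410.017]), np.float64(2.5258285256725785), array([18.147, 24.781]))
brown top 138 [344.9, 237.0] (20, array([ 424.68 , -298.229]), np.float64(-3.0514488974574183), array([18.2  , 24.884]))
brown top 48 [508.2, 303.1] (20, array
[... 769 characters left out ...]
.385] z177 [510.498 313.793]
dark 30 [204.1, 222.5] z31 [477.394 151.443] z177 [477.329 133.311]
dark 126 [229.1, 219.5] z31 [485.812  71.826] z177 [484.779  62.853]
dark 50 [266.7, 223.8] z31 [470.484 -47.75 ] z177 [471.214 -42.968]
circ 233.5 220.5 29.0 [482.417  57.593] [482.223  55.374]
circ 165.5 146.5 22.4 [722.748 273.837] [714.189 264.091]
circ 56.5 341.5 33.4 [116.737 608.509] [129.27  587.114]
circ 31.5 62.5 27.8 [1005.566  711.207] [987.163 686.238]
circ 460.5 66.5 19.9 [ 975.85  -691.569] [ 958.481 -667.714]
circ 37.5 171.5 18.8 [647.208 681.775] [641.278 657.83 ]
circ 30.5 342.5 27.7 [114.976 688.583] [127.571 664.401]
circ 318.5 187.5 8.2 [ 583.851 -215.055] [ 580.126 -207.784]
```

View pics/crop.png

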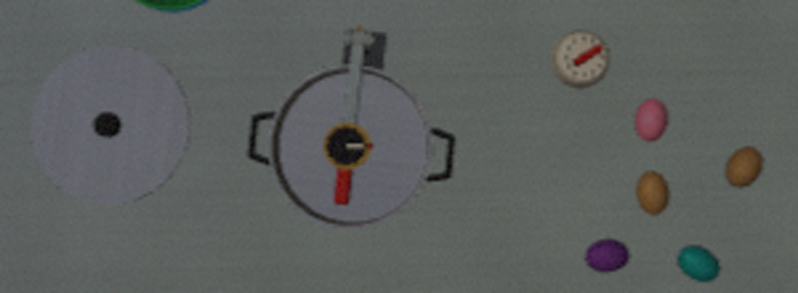

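The crop confirms the layout, with the cap's white line and red mark both pointing to -y. The pot's centre is near (484,62) and its yaw is about -0.12. I'll align the tool with the pot and move above the grip for a close look.

{"api": "jog_arm", "payload": {
  "steps": [0,0,0,0,0,-0.0716,0,0,0,0,0,0,-0.0716,0,0,0,0,0,0,-0.0716,0,-0.0235,-0.0338,-0.0039,0,0,0,0,-0.0235,-0.0338,-0.0039,0,0,0,0,-0.0235,-0.0338,-0.0039,0,0,0,0,-0.0235,-0.0338,-0.0039,0,0,0,0,-0.0235,-0.0338,-0.0039,0,0,0,0,-0.0235,-0.0338,-0.0039,0,0,0,0,-0.0235,-0.0338,-0.0039,0,0,0,0,-0.0235,-0.0338,-0.0039,0,0,0,0,-0.0235,-0.0338,-0.0039,0,0,0,0,-0.0235,-0.0338,-0.0039,0,0,0,0,-0.0235,-0.0338,-0.0039,0,0,0,0,-0.0235,-0.0338,-0.0039,0,0,0,0,-0.0235,-0.0338,-0.0039,0,0,0,0,-0.0235,-0.0338,-0.0039,0,0,0,0,0,0,0,0,0,0,0,0,0,0,0,0,0,0]
}}

```text
t: 2.05
eef_pos: [440.4, 67.1, 270.0]
tool_rot: [0.061, 0.998, 0.0, -0.0]
ft_force: [0.5, 0.5, 0.5]
gripper_width: 1.001
gripper_force: 0.0
```

```bash
cat >> h.py <<'E'
def go(P,yaw_y=None,s=None):
    "shift (tool axes, in units of 800 mm) and turn (unit 1.5 rad) to bring TCP to P with tool y at world angle yaw_y (mod pi)"
    from rig import get_state
    s=s or get_state(); R=Rn.from_quat(s["tool_rot"]).as_matrix(); a=np.arctan2(R[1,1],R[0,1]); r=0
    if yaw_y is not None: r=-((yaw_y-a+np.pi/2)%np.pi-np.pi/2)
    tilt=np.degrees(np.arccos(-R[2,2]))
    dP=np.asarray(P,float)-s["eef_pos"]; R2=R@Rn.from_rotvec([0,0,r]).as_matrix()
    print("t",round(s["t"],2),"tcp",s["eef_pos"].round(1),"yaw_y",round(a,3),"q6",round(s["q"][5],2),"w",round(s["gripper_width"],3),"F",s["ft_force"].round(1),"gf",round(float(s["gripper_force"]),1),"tilt",round(tilt,2))
    print("  turn",round(r/1.5,4),"shift after turn",(R2.T@dP/800).round(4),"mm",(R2.T@dP).round(1))
E
python3 - <<'E'
from h import *
np.set_printoptions(precision=2,suppress=True)
s,im,c=snap("wrist","w1"); pickle.dump((s,im),open("w1.pkl","wb"))
go((440,67,250),1.451)
for a,ce,m in blobs(red(im),40): print("red",a,ce,[x for x in axis(c,m,143.5)])
for a,ce,m in blobs(hsv(im)[...,2]<40,150): print("dark",a,ce,onplane(c,ce,177)[:2],onplane(c,ce,58)[:2])
E
```

```text
t 2.1 tcp [440.1  67.7 270.1] yaw_y 1.451 q6 -1.47 w 1.005 F [-0.1 -0.1  0.2] gf 0.0 tilt 0.07
  turn -0.0002 shift after turn [-0.   -0.    0.03] mm [-0.  -0.7 20.1]
red 650 [252.5, 186.2] [array([441.14,  66.52]), np.float64(3.020869608207533), array([ 8.41, 22.22])]
dark 282 [345.0, 203.0] [455.83 141.25] [496.93 172.38]
dark 282 [160.1, 204.0] [438.42  -9.6 ] [471.29 -49.82]
dark 471 [478.6, 192.7] [460.11 249.56] [503.23 331.9 ]
dark 11837 [381.4, 267.7] [518.72 170.15] [589.56 214.94]
dark 29005 [218.0, 333.6] [568.71  18.84] [663.2   -7.93]
dark 215 [139.6, 300.6] [525.58 -45.81] [ 599.67 -103.15]
dark 237 [366.4, 301.0] [550.5  156.34] [636.37 194.6 ]
```

View pics/w1.png

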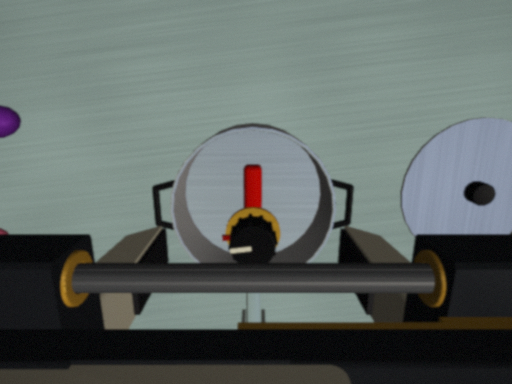

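The wrist view shows the red grip at (252,186), the cap at (252,240) and the handles at (160,204) and (345,203). That puts the pot's centre at (484,61.4) with a yaw of -0.118, and the tool is directly over the grip. Next I'll descend and pinch it.

{"api": "jog_arm", "payload": {
  "steps": [0.0058,-0.0005,0.038,0,0,0,0.5,0,0,0.038,0,0,0,0.5,0,0,0.038,0,0,0,0.5,0,0,0.038,0,0,0,0.5,0,0,0.038,0,0,0,0.5,0,0,0,0,0,0,1,0,0,0,0,0,0,1,0,0,0,0,0,0,1,0,0,0,0,0,0,1,0,0,0,0,0,0,1,0,0,0,0,0,0,1]
}}

```text
t: 3.2
eef_pos: [436.6, 67.2, 119.4]
tool_rot: [0.06, 0.998, -0.0, 0.001]
ft_force: [-1.0, -1.9, 6.7]
gripper_width: 0.182
gripper_force: 30.0
```

```bash
python3 - <<'E'
from h import *
s=None
from rig import get_state
s=get_state(); print(s["eef_pos"],s["gripper_width"],s["gripper_force"],s["ft_force"])
H=np.array([603.2,135]); g=np.array([s["eef_pos"][0],s["eef_pos"][2]+19])
yaw=-0.118; hx=(603.2-s["eef_pos"][0])*np.cos(yaw)+(47.3-s["eef_pos"][1])*np.sin(yaw)
r=hx; a0=np.arctan2(s["eef_pos"][2]+19-135,hx); r=np.hypot(hx,s["eef_pos"][2]+19-135)
print("r",r,"a0",a0)
A=np.arange(0,1.81,0.15); p=np.c_[-r*np.cos(A+a0),r*np.sin(A+a0)]
d=np.diff(p,axis=0)/800
print("tool x,z",np.c_[-d[:,0],-d[:,1]].round(4).tolist())
E
```

```text
[436.58193601  67.21934386 119.43788245] 0.1820497861093792 30.004453361034393 [-1.03632846 -1.90304103  6.68664914]
r 167.8396590692535 a0 0.020484567929206412
tool x,z [[-0.003, -0.0313], [-0.0076, -0.0305], [-0.0121, -0.029], [-0.0163, -0.0269], [-0.0201, -0.0241], [-0.0235, -0.0209], [-0.0264, -0.0171], [-0.0286, -0.013], [-0.0303, -0.0085], [-0.0312, -0.0039], [-0.0314, 0.0008], [-0.031, 0.0055]]
```

{"api": "jog_arm", "payload": {
  "steps": [-0.003,0,-0.0313,0,0,0,1,-0.0076,0,-0.0305,0,0,0,1,-0.0121,0,-0.029,0,0,0,1,-0.0163,0,-0.0269,0,0,0,1,-0.0201,0,-0.0241,0,0,0,1,-0.0235,0,-0.0209,0,0,0,1,-0.0264,0,-0.0171,0,0,0,1,-0.0286,0,-0.013,0,0,0,1,-0.0303,0,-0.0085,0,0,0,1,-0.0312,0,-0.0039,0,0,0,1,-0.0314,0,0.0008,0,0,0,1,-0.031,0,0.0055,0,0,0,1,0,0,0,0,0,0,1,0,0,0,0,0,0,1,0,0,0,0,0,0,1]
}}

```text
t: 4.7
eef_pos: [646.1, 42.6, 279.8]
tool_rot: [0.06, 0.998, 0.0, 0.004]
ft_force: [5.5, 0.8, 4.9]
gripper_width: 0.183
gripper_force: 30.0
```

```bash
python3 - <<'E'
from h import *
go((640,43,290),1.453)
E
```

```text
t 4.7 tcp [646.1  42.6 279.8] yaw_y 1.451 q6 -1.5 w 0.183 F [5.5 0.8 4.9] gf 30.0 tilt 0.47
  turn -0.0013 shift after turn [ 0.0075 -0.0004 -0.0128] mm [  6.   -0.3 -10.3]
```

{"api": "jog_arm", "payload": {
  "steps": [0,0,0,0,0,0,0,0,0,0,0,0,0,0,0,0,0,0,0,0,0,0,0,-0.035,0,0,0,0,0,0,-0.035,0,0,0,0,0,0,-0.03,0,0,0,0,0.0176,-0.0423,0.0115,0,0,0,0,0.0176,-0.0423,0.0115,0,0,0,0,0.0176,-0.0423,0.0115,0,0,0,0,0.0176,-0.0423,0.0115,0,0,0,0,0.0176,-0.0423,0.0115,0,0,0,0,0.0176,-0.0423,0.0115,0,0,0,0,0.0176,-0.0423,0.0115,0,0,0,0,0.0176,-0.0423,0.0115,0,0,0,0,0.0176,-0.0423,0.0115,0,0,0,0,0.0176,-0.0423,0.0115,0,0,0,0,0.0176,-0.0423,0.0115,0,0,0,0,0.0176,-0.0423,0.0115,0,0,0,0,0,0,0,0,0,0,0]
}}

```text
t: 6.6
eef_pos: [424.7, -343.2, 245.3]
tool_rot: [0.062, 0.998, 0.001, -0.002]
ft_force: [0.6, -0.0, 0.5]
gripper_width: 1.002
gripper_force: 0.0
```

```bash
python3 - <<'E'
from h import *
np.set_printoptions(precision=2,suppress=True)
s,im,c=snap("wrist","w2"); st,it,ct=snap("top","t2")
pickle.dump((s,im,it),open("w2.pkl","wb"))
for n,i,cc in (("w",im,c),("t",it,ct)):
  for a,ce,m in blobs(brown(i),60):
    if a<4000 and not (n=="t" and ce[0]>450):
        print(n,a,ce,*axis(cc,m,20))
  for a,ce,m in blobs(red(i),15): print("red",n,a,ce,onplane(cc,ce,293)[:2],onplane(cc,ce,73)[:2])
P,ang,_=min((axis(c,m,20) for a,ce,m in blobs(brown(im),300)),key=lambda q:np.hypot(q[0][0]-424,q[0][1]+298))
go((*P,1),ang+np.pi/2)
E
```

```text
w 1769 [10.9, 199.1] [ 429.79 -647.8 ] 2.97409077907648 [17.63 62.91]
w 982 [289.7, 162.0] [ 425.48 -298.41] -3.087498758914987 [17.87 25.9 ]
w 935 [201.7, 196.6] [ 455.29 -411.17] 2.542252292526595 [18.48 26.  ]
w 902 [72.1, 279.3] [ 548.1  -602.73] 2.722573237112935 [18.61 52.64]
w 258 [441.2, 284.6] [ 617.23 -111.04] -3.112836190529874 [ 7.24 40.56]
t 472 [255.1, 140.8] [740.96 -14.61] 1.6999728600284612 [ 18.35 124.72]
t 64 [380.2, 224.1] [ 464.33 -413.44] 1.5603038066720973 [11.44 19.92]
t 137 [344.8, 237.1] [ 424.54 -298.15] -3.0283720011018653 [18.14 24.79]
red t 48 [232.8, 152.8] [654.22  44.75] [692.97  55.87]
red t 22 [320.5, 185.3] [ 567.65 -177.84] [ 587.49 -215.33]
t 6.7 tcp [ 426.9 -340.6  246.7] yaw_y 1.449 q6 -2.26 w 0.997 F [ 0.  -0.1 -0.2] gf 0.0 tilt 0.09
  turn -0.1171 shift after turn [-0.    0.05  0.31] mm [ -1.   41.8 245.7]
```

View pics/w2.png

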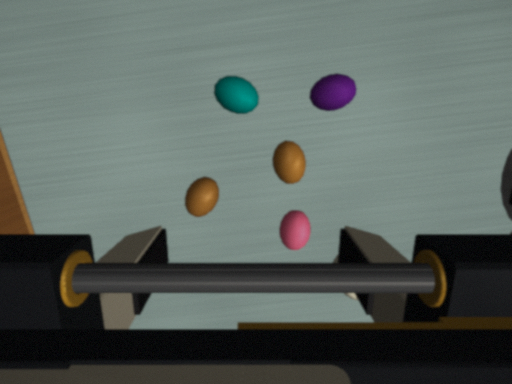

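The wrist view shows brown potatoes at (290,162) and (202,197), which give (425,-298) and (455,-411). The look-alikes are clear of the fingers, and the top view has the clamp leaning back.

{"api": "jog_arm", "payload": {
  "steps": [0,0,0,0,0,-0.0586,0,0,0,0,0,0,-0.0586,0,-0.001,0.026,0.0381,0,0,0,0,0,0.026,0.0381,0,0,0,0,0,0,0.0381,0,0,0,0,0,0,0.0381,0,0,0,0,0,0,0.0381,0,0,0,0,0,0,0.0381,0,0,0,0,0,0,0.0381,0,0,0,0,0,0,0.038,0,0,0,0,0,0,0,0,0,0,1,0,0,0,0,0,0,1,0,0,0,0,0,0,1,0,0,0,0,0,0,1,0,0,0,0,0,0,1,0,0,-0.03,0,0,0,1,0,0,-0.05,0,0,0,1,0,0,-0.05,0,0,0,1,0,0,-0.05,0,0,0,1]
}}

```text
t: 8.6
eef_pos: [425.7, -298.6, 149.1]
tool_rot: [-0.028, 1.0, 0.0, 0.0]
ft_force: [0.9, -0.9, 0.4]
gripper_width: 0.266
gripper_force: 0.0
```

```bash
python3 - <<'E'
from h import *
go((470,63,145),None); go((470,63,55),1.453)
E
```

```text
t 8.6 tcp [ 425.7 -298.6  149.1] yaw_y 1.627 q6 -2.39 w 0.266 F [ 0.9 -0.9  0.4] gf 0.0 tilt 0.01
  turn 0.0 shift after turn [-0.0807  0.4482  0.0052] mm [-64.5 358.6   4.2]
t 8.6 tcp [ 425.7 -298.6  149.1] yaw_y 1.627 q6 -2.39 w 0.266 F [ 0.9 -0.9  0.4] gf 0.0 tilt 0.01
  turn 0.1159 shift after turn [-0.0019  0.4554  0.1177] mm [ -1.5 364.3  94.2]
```

The width is 24 mm with no force, so the potato has slipped. I'll look again.

{"api": "jog_arm", "payload": {
  "steps": [0,0,-0.05,0,0,0,0,0,0,-0.05,0,0,0,0,0,0,0,0,0,0,0,0,0,0,0,0,0,0]
}}

```text
t: 9.0
eef_pos: [426.0, -298.9, 228.1]
tool_rot: [-0.028, 1.0, -0.001, 0.001]
ft_force: [0.7, -0.5, -1.0]
gripper_width: 0.564
gripper_force: 0.0
```

```bash
cat >> h.py <<'E'
def pots(tag=None):
    np.set_printoptions(precision=2,suppress=True)
    s,im,c=snap("wrist",tag); st,it,ct=snap("top")
    for n,i,cc,am in (("w",im,c,300),("t",it,ct,40)):
        for a,ce,m in blobs(brown(i),am):
            P,ang,L=axis(cc,m,20)
            if L[1]<34 and P[0]<800: print(n,a,ce,P,round(ang,3),L); go((*P,4),ang+np.pi/2,s)
E
python3 -c "
from h import *
pots('w3')"
```

```text
w 1092 [253.2, 167.2] [ 425.24 -299.16] -3.06 [18.56 25.61]
t 9.0 tcp [ 426.  -298.9  228.1] yaw_y 1.627 q6 -2.39 w 0.564 F [ 0.7 -0.5 -1. ] gf 0.0 tilt 0.11
  turn -0.017 shift after turn [0.   0.   0.28] mm [  1.1   0.2 224.1]
w 1073 [156.8, 186.9] [ 455.3  -411.41] 2.523 [18.62 26.44]
t 9.0 tcp [ 426.  -298.9  228.1] yaw_y 1.627 q6 -2.39 w 0.564 F [ 0.7 -0.5 -1. ] gf 0.0 tilt 0.11
  turn 0.4498 shift after turn [-0.11 -0.09  0.28] mm [-88.7 -74.6 224.3]
t 41 [239.9, 159.0] [681.56  35.82] -2.84 [10.65 15.7 ]
t 9.0 tcp [ 426.  -298.9  228.1] yaw_y 1.627 q6 -2.39 w 0.564 F [ 0.7 -0.5 -1. ] gf 0.0 tilt 0.11
  turn -0.1635 shift after turn [-0.43  0.31  0.28] mm [-343.2  244.2  224. ]
```

View pics/w3.png

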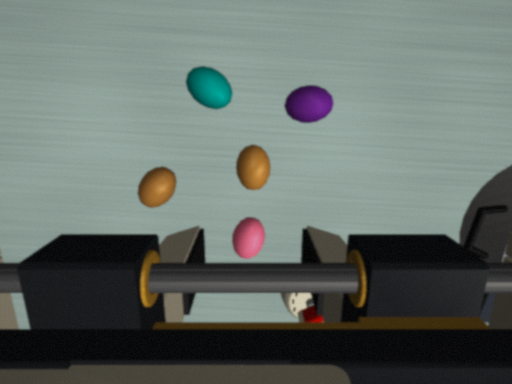

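The potato stayed in place at (253,167). The fingers close slowly, about 0.075 of full opening per row, and I had lifted too early. I'll retry with a longer wait.

{"api": "jog_arm", "payload": {
  "steps": [0.001,0,0.04,0,0,-0.017,0.3,0,0,0.04,0,0,0,0.3,0,0,0.04,0,0,0,0.3,0,0,0.04,0,0,0,0.3,0,0,0.04,0,0,0,0.3,0,0,0.04,0,0,0,0.3,0,0,0.04,0,0,0,0.3,0,0,0,0,0,0,1,0,0,0,0,0,0,1,0,0,0,0,0,0,1,0,0,0,0,0,0,1,0,0,0,0,0,0,1,0,0,0,0,0,0,1,0,0,0,0,0,0,1,0,0,0,0,0,0,1,0,0,-0.03,0,0,0,1,0,0,-0.05,0,0,0,1,0,0,-0.05,0,0,0,1,0,0,-0.05,0,0,0,1]
}}

```text
t: 11.0
eef_pos: [424.9, -298.7, 148.8]
tool_rot: [-0.041, 0.999, 0.0, -0.0]
ft_force: [0.7, -0.6, -0.9]
gripper_width: 0.434
gripper_force: 30.0
```

```bash
python3 - <<'E'
from h import *
go((470,30,150),1.453); go((470,30,50),1.453)
E
```

```text
t 11.0 tcp [ 424.9 -298.7  148.8] yaw_y 1.653 q6 -2.41 w 0.434 F [ 0.7 -0.6 -0.9] gf 30.0 tilt 0.02
  turn 0.133 shift after turn [-0.0077  0.4146 -0.0013] mm [ -6.2 331.7  -1.1]
t 11.0 tcp [ 424.9 -298.7  148.8] yaw_y 1.653 q6 -2.41 w 0.434 F [ 0.7 -0.6 -0.9] gf 30.0 tilt 0.02
  turn 0.133 shift after turn [-0.0078  0.4146  0.1237] mm [ -6.2 331.7  98.9]
```

Grip is solid at 40 mm wide. Carrying it to the pot.

{"api": "jog_arm", "payload": {
  "steps": [0,0,0,0,0,0.0665,1,0,0,0,0,0,0.0665,1,-0.001,0.0518,0,0,0,0,1,-0.001,0.0518,0,0,0,0,1,-0.001,0.0518,0,0,0,0,1,-0.001,0.0518,0,0,0,0,1,-0.001,0.0518,0,0,0,0,1,-0.001,0.0518,0,0,0,0,1,-0.001,0.0518,0,0,0,0,1,-0.001,0.0518,0,0,0,0,1,0,0,0,0,0,0,1]
}}

```text
t: 12.1
eef_pos: [470.4, 33.6, 147.5]
tool_rot: [0.056, 0.998, 0.001, 0.0]
ft_force: [0.4, -0.4, -0.4]
gripper_width: 0.437
gripper_force: 30.0
```

```bash
python3 - <<'E'
from h import *
go((470,30,45),1.453)
E
```

```text
t 12.1 tcp [470.4  33.6 147.5] yaw_y 1.458 q6 -1.55 w 0.437 F [ 0.4 -0.4 -0.4] gf 30.0 tilt 0.08
  turn 0.0034 shift after turn [ 0.     -0.0047  0.1281] mm [  0.   -3.8 102.5]
```

{"api": "jog_arm", "payload": {
  "steps": [0,-0.0047,0.0427,0,0,0,1,0,0,0.0427,0,0,0,1,0,0,0.0427,0,0,0,1,0,0,0,0,0,0,0.35,0,0,0,0,0,0,0.35,0,0,0,0,0,0,0.35,0,0,0,0,0,0,0.35,0,0,-0.04,0,0,0,0.35,0,0,-0.05,0,0,0,0.35,0,0,-0.05,0,0,0,0.35,-0.0028,-0.0488,-0.009,0,0,0,0.35,-0.0028,-0.0488,-0.009,0,0,0,0.35,-0.0028,-0.0488,-0.009,0,0,0,0.35,-0.0028,-0.0488,-0.009,0,0,0,0.35,-0.0028,-0.0488,-0.009,0,0,0,0.35,-0.0028,-0.0488,-0.009,0,0,0,0.35,-0.0028,-0.0488,-0.009,0,0,0,0.35,-0.0028,-0.0488,-0.009,0,0,0,0.35,-0.0028,-0.0488,-0.009,0,0,0,0.35,0,0,0,0,0,0,0.35]
}}

```text
t: 14.1
eef_pos: [448.4, -330.3, 223.7]
tool_rot: [0.061, 0.998, -0.002, 0.002]
ft_force: [0.1, 0.5, -0.6]
gripper_width: 0.653
gripper_force: 0.0
```

```bash
python3 -c "
from h import *
pots()"
```

```text
w 1092 [185.4, 182.1] [ 455.24 -411.21] 2.533 [18.59 26.04]
t 14.1 tcp [ 448.4 -330.3  223.7] yaw_y 1.449 q6 -2.22 w 0.653 F [ 0.1  0.5 -0.6] gf 0.0 tilt 0.31
  turn 0.3245 shift after turn [-0.06 -0.08  0.28] mm [-50.7 -62.1 220.1]
t 41 [240.0, 159.0] [681.63  35.19] -2.744 [11.33 15.89]
t 14.1 tcp [ 448.4 -330.3  223.7] yaw_y 1.449 q6 -2.22 w 0.653 F [ 0.1  0.5 -0.6] gf 0.0 tilt 0.31
  turn -0.3461 shift after turn [-0.45  0.31  0.27] mm [-356.2  247.9  218.7]
t 129 [242.1, 227.6] [459.3   30.96] 2.93 [16.92 25.15]
t 14.1 tcp [ 448.4 -330.3  223.7] yaw_y 1.449 q6 -2.22 w 0.653 F [ 0.1  0.5 -0.6] gf 0.0 tilt 0.31
  turn 0.0596 shift after turn [0.08 0.45 0.27] mm [ 66.  356.3 218.1]
```

Potato 1 is in the pot, and potato 2 is still at (455,-411).

{"api": "jog_arm", "payload": {
  "steps": [0,0,0,0,0,0.0811,0.35,0,0,0,0,0,0.0811,0.35,0,0,0,0,0,0.0811,0.35,0,0,0,0,0,0.0811,0.35,-0.0317,-0.0388,0,0,0,0,0.35,-0.0317,-0.0388,0,0,0,0,0.35,0,0,0.045,0,0,0,0.35,0,0,0.046,0,0,0,0.35,0,0,0.046,0,0,0,0.35,0,0,0.046,0,0,0,0.35,0,0,0.046,0,0,0,0.35,0,0,0.046,0,0,0,0.35,0,0,0,0,0,0,1,0,0,0,0,0,0,1,0,0,0,0,0,0,1,0,0,0,0,0,0,1,0,0,0,0,0,0,1,0,0,-0.03,0,0,0,1,0,0,-0.05,0,0,0,1,0,0,-0.05,0,0,0,1]
}}

```text
t: 16.2
eef_pos: [454.6, -404.8, 106.1]
tool_rot: [0.298, 0.955, 0.001, -0.001]
ft_force: [0.3, -0.6, -0.8]
gripper_width: 0.43
gripper_force: 30.0
```

```bash
python3 - <<'E'
from h import *
go((478,95,150),1.453)
E
```

```text
t 16.2 tcp [ 454.6 -404.8  106.1] yaw_y 0.966 q6 -1.82 w 0.43 F [ 0.3 -0.6 -0.8] gf 30.0 tilt 0.13
  turn -0.3244 shift after turn [ 0.0445  0.624  -0.0539] mm [ 35.6 499.2 -43.1]
```

{"api": "jog_arm", "payload": {
  "steps": [0,0,-0.027,0,0,-0.0811,1,0,0,-0.027,0,0,-0.0811,1,0,0,0,0,0,-0.0811,1,0,0,0,0,0,-0.0811,1,0.0037,0.052,0,0,0,0,1,0.0037,0.052,0,0,0,0,1,0.0037,0.052,0,0,0,0,1,0.0037,0.052,0,0,0,0,1,0.0037,0.052,0,0,0,0,1,0.0037,0.052,0,0,0,0,1,0.0037,0.052,0,0,0,0,1,0.0037,0.052,0,0,0,0,1,0.0037,0.052,0,0,0,0,1,0.0037,0.052,0,0,0,0,1,0.0037,0.052,0,0,0,0,1,0.0037,0.052,0,0,0,0,1,0,0,0,0,0,0,1]
}}

```text
t: 17.9
eef_pos: [478.1, 98.7, 148.9]
tool_rot: [0.056, 0.998, 0.001, 0.0]
ft_force: [0.0, -0.1, -0.2]
gripper_width: 0.438
gripper_force: 30.0
```

```bash
python3 - <<'E'
from h import *
go((478,95,47),1.453)
E
```

```text
t 17.9 tcp [478.1  98.7 148.9] yaw_y 1.458 q6 -1.41 w 0.438 F [ 0.  -0.1 -0.2] gf 30.0 tilt 0.08
  turn 0.0033 shift after turn [-0.0003 -0.0047  0.1274] mm [ -0.3  -3.8 101.9]
```

{"api": "jog_arm", "payload": {
  "steps": [0,-0.0047,0.0427,0,0,0,1,0,0,0.0427,0,0,0,1,0,0,0.042,0,0,0,1,0,0,0,0,0,0,0.38,0,0,0,0,0,0,0.38,0,0,0,0,0,0,0.38,0,0,0,0,0,0,0.38,0,0,-0.04,0,0,0,0.38,0,0,-0.05,0,0,0,0.38,0,0,-0.05,0,0,0,0.38,0.001,0.049,-0.0104,0,0,0,0.38,0.001,0.049,-0.0104,0,0,0,0.38,0.001,0.049,-0.0104,0,0,0,0.38,0.001,0.049,-0.0104,0,0,0,0.38,0.001,0.049,-0.0104,0,0,0,0.38,0.001,0.049,-0.0104,0,0,0,0.38,0,0,0,0,0,0,0.38]
}}

```text
t: 19.6
eef_pos: [501.3, 329.4, 211.3]
tool_rot: [0.057, 0.998, 0.002, 0.002]
ft_force: [0.9, -0.3, 1.0]
gripper_width: 0.622
gripper_force: 0.0
```

```bash
python3 - <<'E'
from h import *
np.set_printoptions(precision=2,suppress=True)
s,im,c=snap("wrist","w4"); st,it,ct=snap("top","t4")
cv2.imwrite("pics/t4.png",cv2.resize(it["frame"][165:275,100:400][:,:,::-1],None,fx=2.66,fy=2.66,interpolation=cv2.INTER_CUBIC))
pickle.dump((s,im,it),open("w4.pkl","wb"))
for a,ce,m in blobs(brown(it),40):
    if a<300: print("t",a,ce,onplane(ct,ce,31)[:2])
for a,ce,m in blobs(hsv(im)[...,2]<40,100): 
    print("dark",a,ce,onplane(c,ce,31)[:2],onplane(c,ce,21)[:2])
go((515,355,14),1.453)
E
```

```text
t 121 [222.4, 223.8] [472.46  93.26]
t 130 [242.0, 227.7] [459.22  31.03]
dark 595 [94.0, 191.6] [502.91 155.06] [505.09 149.7 ]
dark 513 [278.8, 181.6] [514.62 356.77] [517.15 357.37]
dark 1864 [254.9, 259.1] [603.96 320.72] [609.14 320.25]
dark 33191 [209.1, 327.2] [690.37 253.79] [698.1  251.34]
dark 10070 [426.0, 277.5] [651.22 519.99] [657.79 525.4 ]
dark 149 [181.7, 300.8] [649.22 226.49] [655.73 223.23]
dark 167 [324.4, 301.1] [669.56 398.3 ] [676.67 400.13]
dark 159 [229.6, 316.0] [677.2  281.25] [684.54 279.62]
t 19.7 tcp [500.8 325.5 209.8] yaw_y 1.455 q6 -1.01 w 0.618 F [-0.4  0.   0.1] gf 0.0 tilt 0.08
  turn 0.0012 shift after turn [-0.01  0.04  0.24] mm [-10.4  30.9 195.8]
```

View pics/w4.png

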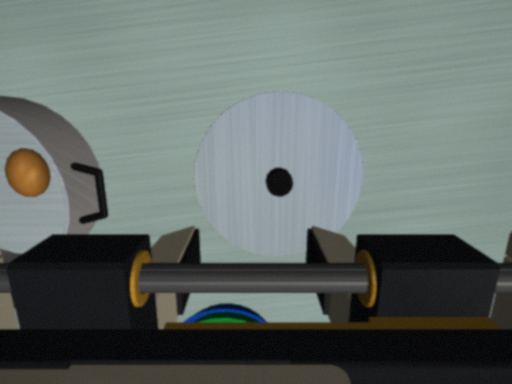

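View pics/t4.png

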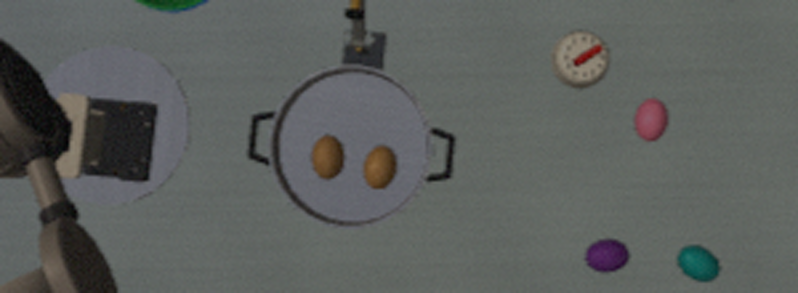

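Both views show the two potatoes in the pot, at (328,157) and (380,167) in the crop. The clamp is back, and the lid's knob at (279,182) lies at (515,356). Next I'll grasp it.

{"api": "jog_arm", "payload": {
  "steps": [-0.0068,0.02,0,0,0,0,0.35,-0.0067,0.0203,0,0,0,0,0.35,0,0,0.0408,0,0,0,0.35,0,0,0.0408,0,0,0,0.35,0,0,0.0408,0,0,0,0.35,0,0,0.0408,0,0,0,0.35,0,0,0.0408,0,0,0,0.35,0,0,0.0408,0,0,0,0.35,0,0,0,0,0,0,1,0,0,0,0,0,0,1,0,0,0,0,0,0,1,0,0,0,0,0,0,1,0,0,0,0,0,0,1,0,0,0,0,0,0,1,0,0,0,0,0,0,1,0,0,0,0,0,0,1]
}}

```text
t: 21.3
eef_pos: [515.7, 355.4, 13.5]
tool_rot: [0.059, 0.998, -0.0, 0.0]
ft_force: [-1.5, -3.2, 5.4]
gripper_width: 0.316
gripper_force: 30.0
```

```bash
python3 - <<'E'
from h import *
go((484,61.4,130),1.453)
E
```

```text
t 21.3 tcp [515.7 355.4  13.5] yaw_y 1.453 q6 -0.97 w 0.316 F [-1.5 -3.2  5.4] gf 30.0 tilt 0.03
  turn 0.0001 shift after turn [-0.0039 -0.3697 -0.1456] mm [  -3.1 -295.8 -116.4]
```

{"api": "jog_arm", "payload": {
  "steps": [0,0,-0.03,0,0,0,1,0,0,-0.04,0,0,0,1,0,0,-0.04,0,0,0,1,0,0,-0.04,0,0,0,1,-0.0004,-0.037,0,0,0,0,1,-0.0004,-0.037,0,0,0,0,1,-0.0004,-0.037,0,0,0,0,1,-0.0004,-0.037,0,0,0,0,1,-0.0004,-0.037,0,0,0,0,1,-0.0004,-0.037,0,0,0,0,1,-0.0004,-0.037,0,0,0,0,1,-0.0004,-0.037,0,0,0,0,1,-0.0004,-0.037,0,0,0,0,1,-0.0004,-0.037,0,0,0,0,1,0,0,0,0,0,0,1,0,0,0,0,0,0,1]
}}

```text
t: 22.9
eef_pos: [483.7, 61.3, 132.7]
tool_rot: [0.06, 0.998, 0.0, -0.0]
ft_force: [-0.4, 0.2, -2.1]
gripper_width: 0.317
gripper_force: 30.0
```

```bash
python3 - <<'E'
from h import *
s,im,c=snap("wrist","w5"); s2,i2,c2=snap("scene","s5")
cv2.imwrite("pics/c5.png",np.hstack([im["frame"],i2["frame"][60:260,140:396].repeat(2,0).repeat(2,1)[:384,:]])[:,:,::-1][:, :][::1][:,: ] if 0 else np.hstack([cv2.resize(im["frame"],(400,300)),cv2.resize(i2["frame"][90:260,170:397],(400,300))])[:,:,::-1])
go((484,61.4,89),1.453)
E
```

```text
t 23.0 tcp [483.9  62.2 132.8] yaw_y 1.453 q6 -1.48 w 0.318 F [ 0.4 -0.4 -1.3] gf 30.0 tilt 0.04
  turn 0.0003 shift after turn [-0.0003 -0.001   0.0547] mm [-0.2 -0.8 43.8]
```

View pics/c5.png

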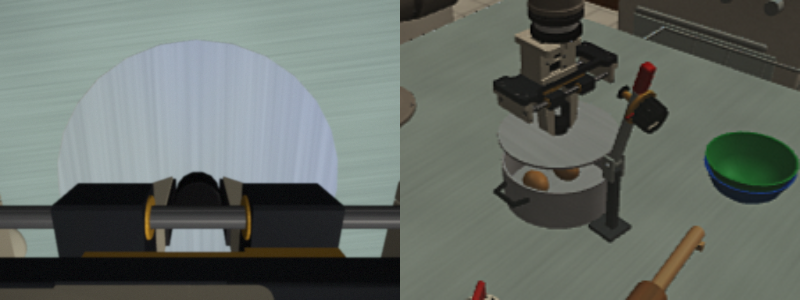

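The lid is level and centred over the pot. Next I'll lower it.

{"api": "jog_arm", "payload": {
  "steps": [0,-0.001,0.0175,0,0,0,1,0,0,0.0175,0,0,0,1,0,0,0.0135,0,0,0,1,0,0,0.005,0,0,0,1,0,0,0.003,0,0,0,1,0,0,0,0,0,0,1,0,0,0,0,0,0,1]
}}

```text
t: 23.7
eef_pos: [484.2, 60.7, 88.3]
tool_rot: [0.059, 0.998, 0.0, 0.001]
ft_force: [0.3, 0.1, -1.8]
gripper_width: 0.317
gripper_force: 30.0
```

{"api": "jog_arm", "payload": {
  "steps": [0,0,0.0025,0,0,0,1,0,0,0,0,0,0,1,0,0,0,0,0,0,0.4,0,0,0,0,0,0,0.4,0,0,0,0,0,0,0.4,0,0,0,0,0,0,0.4,0,0,0,0,0,0,0.4,0,0,-0.02,0,0,0,0.4,0,0,-0.045,0,0,0,0.4,0,0,-0.045,0,0,0,0.4,0,0,-0.045,0,0,0,0.4,0,0,-0.045,0,0,0,0.4,0,0,-0.045,0,0,0,0.4,0,0,-0.045,0,0,0,0.4,0,0,-0.045,0,0,0,0.4,0,0,0,0,0,0,0.4]
}}

```text
t: 25.3
eef_pos: [485.4, 60.5, 358.7]
tool_rot: [0.059, 0.998, 0.0, 0.005]
ft_force: [-0.2, -0.0, -0.5]
gripper_width: 0.599
gripper_force: 0.0
```

```bash
python3 - <<'E'
from h import *
np.set_printoptions(precision=2,suppress=True)
s,im,c=snap("wrist","w6"); s2,it,ct=snap("top","t6"); s3,i3,cs=snap("scene","s6")
for a,ce,m in blobs(red(it),15): print("red top",a,ce,onplane(ct,ce,300)[:2])
A=[b for b in blobs(hsv(im)[...,2]<45,100) if 40<b[1][0]<470]
for a,ce,m in A: print("dark w",a,ce,onplane(c,ce,98)[:2])
for a,ce,m in blobs(hsv(it)[...,2]<45,15):
    if 180<ce[0]<290 and 170<ce[1]<260: print("dark t",a,ce,onplane(ct,ce,105)[:2])
cv2.imwrite("pics/c6.png",np.hstack([cv2.resize(im["frame"],(400,300)),cv2.resize(i3["frame"][90:260,170:397],(400,300))])[:,:,::-1])
go((648,42,345),1.453)
E
```

```text
red top 49 [232.8, 153.0] [652.47  44.4 ]
red top 20 [320.4, 185.4] [ 566.77 -176.38]
dark w 166 [174.2, 152.6] [465.63 -40.83]
dark w 175 [331.7, 152.4] [489.44 164.03]
dark w 339 [252.5, 158.2] [484.95  60.13]
dark w 12558 [393.8, 274.6] [680.17 245.78]
dark w 33371 [210.3, 327.3] [739.2  -35.43]
dark w 140 [180.9, 271.8] [639.12 -63.37]
dark w 169 [184.2, 300.9] [688.07 -67.21]
dark w 187 [322.5, 301.4] [713.3  139.38]
dark w 117 [253.7, 318.8] [731.73  32.96]
dark t 24 [233.3, 170.1] [634.37  53.25]
dark t 678 [256.6, 221.6] [477.86 -15.13]
dark t 17 [236.1, 203.1] [534.23  45.79]
dark t 110 [242.5, 252.1] [387.75  28.19]
t 25.45 tcp [483.5  60.5 353. ] yaw_y 1.453 q6 -1.49 w 0.601 F [-1.1 -0.6 -0.7] gf 0.0 tilt 0.07
  turn -0.0 shift after turn [-0.21  0.    0.01] mm [-165.6    0.9    7.7]
```

View pics/c6.png

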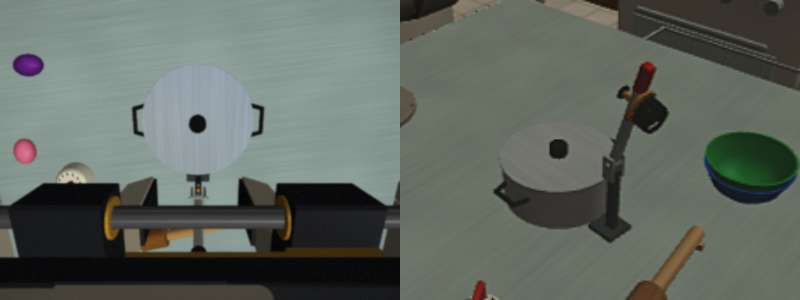

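The lid is seated flat with its knob on the axis at (485,60), and the clamp is still back. Next I'll fetch the grip.

{"api": "jog_arm", "payload": {
  "steps": [-0.0518,0.0003,0,0,0,0,0.4,-0.0518,0.0003,0,0,0,0,0.4,-0.0518,0.0003,0,0,0,0,0.4,-0.0518,0.0003,0,0,0,0,0.4,0,0,0.03,0,0,0,0.4,0,0,0.032,0,0,0,0.4,0,0,0.032,0,0,0,0.4,0,0,0,0,0,0,1,0,0,0,0,0,0,1,0,0,0,0,0,0,1,0,0,0,0,0,0,1,0,0,0,0,0,0,1,0,0,0,0,0,0,1,0,0,0,0,0,0,1,0,0,0,0,0,0,1,0,0,0,0,0,0,1]
}}

```text
t: 27.05
eef_pos: [648.8, 42.3, 279.7]
tool_rot: [0.059, 0.998, 0.0, 0.001]
ft_force: [0.2, 3.0, 5.4]
gripper_width: 0.182
gripper_force: 30.0
```

```bash
python3 - <<'E'
from h import *
from rig import get_state
s=get_state(); go((648,42,278),1.453)
yaw=-0.118; dx=s["eef_pos"][0]-603.2; dy=s["eef_pos"][1]-47.3
px=dx*np.cos(yaw)+dy*np.sin(yaw); pz=s["eef_pos"][2]+19-135
r=np.hypot(px,pz); a=np.arctan2(pz,-px); print(px,pz,"r",r,"a",a)
A=np.append(np.arange(a,0.02,-0.15),[0.0,-0.02]); p=np.c_[-r*np.cos(A),r*np.sin(A)]
d=np.diff(p,axis=0)/800
print(len(d),np.c_[-d[:,0],-d[:,1]].round(4).tolist())
E
```

```text
t 27.05 tcp [648.8  42.3 279.7] yaw_y 1.453 q6 -1.51 w 0.182 F [0.2 3.  5.4] gf 30.0 tilt 0.11
  turn 0.0002 shift after turn [ 0.001  -0.0005  0.0021] mm [ 0.8 -0.4  1.7]
45.87987762609841 163.6900647972439 r 169.99823670941907 a 1.844069334997797
14 [[0.0312, -0.0063], [0.0318, -0.0015], [0.0317, 0.0032], [0.0308, 0.0079], [0.0293, 0.0125], [0.0271, 0.0167], [0.0243, 0.0206], [0.021, 0.024], [0.0172, 0.0268], [0.013, 0.0291], [0.0085, 0.0307], [0.0038, 0.0316], [0.0002, 0.0094], [-0.0, 0.0042]]
```

{"api": "jog_arm", "payload": {
  "steps": [0.0312,0,-0.0063,0,0,0,1,0.0318,0,-0.0015,0,0,0,1,0.0317,0,0.0032,0,0,0,1,0.0308,0,0.0079,0,0,0,1,0.0293,0,0.0125,0,0,0,1,0.0271,0,0.0167,0,0,0,1,0.0243,0,0.0206,0,0,0,1,0.021,0,0.024,0,0,0,1,0.0172,0,0.0268,0,0,0,1,0.013,0,0.0291,0,0,0,1,0.0085,0,0.0307,0,0,0,1,0.0038,0,0.0316,0,0,0,1,0.0002,0,0.0085,0,0,0,1,0,0,0,0,0,0,1,0,0,0,0,0,0,1]
}}

```text
t: 28.55
eef_pos: [429.7, 67.9, 113.8]
tool_rot: [0.059, 0.998, 0.0, -0.005]
ft_force: [-10.5, 2.7, -0.9]
gripper_width: 0.182
gripper_force: 30.0
```

```bash
python3 - <<'E'
from h import *
go((433,67,118),1.453)
E
```

```text
t 28.55 tcp [429.7  67.9 113.8] yaw_y 1.453 q6 -1.47 w 0.182 F [-10.5   2.7  -0.9] gf 30.0 tilt 0.61
  turn 0.0001 shift after turn [-0.0042 -0.0007 -0.0052] mm [-3.4 -0.5 -4.2]
```

{"api": "jog_arm", "payload": {
  "steps": [0,0,0,0,0,0,0.4,0,0,0,0,0,0,0.4,0,0,0,0,0,0,0.4,0,0,0,0,0,0,0.4,0,0,0,0,0,0,0.4,0,0,-0.044,0,0,0,0.4,0,0,-0.044,0,0,0,0.4,0,0,-0.044,0,0,0,0.4,0,0,-0.044,0,0,0,0.4,0,0,-0.044,0,0,0,0.4,0,0,0,0,0,0,0.4,0,0,0,0,0,0,0.4]
}}

```text
t: 29.75
eef_pos: [434.3, 67.4, 292.0]
tool_rot: [0.059, 0.998, 0.0, 0.001]
ft_force: [-0.3, -1.0, -0.3]
gripper_width: 0.598
gripper_force: 0.0
```

```bash
python3 - <<'E'
from h import *
np.set_printoptions(precision=2,suppress=True)
s,im,c=snap("wrist","w7"); s2,it,ct=snap("top","t7"); s3,i3,cs=snap("scene","s7")
for a,ce,m in blobs(red(it),15): print("red top",a,ce,onplane(ct,ce,143.5)[:2])
for a,ce,m in blobs(red(im),40): print("red w",a,ce,*axis(c,m,143.5))
gold=lambda i:(lambda h:(h[...,0]>12)&(h[...,0]<30)&(h[...,1]>140)&(h[...,2]>70))(hsv(i))
g=gold(im)
for a,ce,m in blobs(g,60):
    if a<3000 and 180<ce[0]<330:
        v,u=np.nonzero(m); hull=cv2.convexHull(np.c_[u,v].astype(np.int32)); print("gold",a,ce,cv2.minEnclosingCircle(hull),onplane(c,cv2.minEnclosingCircle(hull)[0],147)[:2])
for a,ce,m in blobs(hsv(im)[...,2]<45,200):
    if 200<ce[0]<300 and a<3000: print("dark",a,ce,onplane(c,ce,170)[:2])
cv2.imwrite("pics/c7.png",np.hstack([cv2.resize(im["frame"][130:330,130:397],(400,300)),cv2.resize(i3["frame"][90:260,170:397],(400,300))])[:,:,::-1])
go((484,61.4,200),1.453)
E
```

```text
red top 22 [320.8, 185.1] [ 581.71 -204.21]
red w 567 [253.0, 186.1] [440.92  66.55] 3.032065740892303 [ 8.52 22.29]
gold 483 [253.9, 216.6] ((252.68338012695312, 229.50469970703125), 24.728729248046875) [485.01  61.03]
dark 1410 [253.8, 236.7] [483.07  62.32]
t 29.9 tcp [433.5  67.4 290.4] yaw_y 1.453 q6 -1.47 w 0.602 F [-0.3 -0.3  0.4] gf 0.0 tilt 0.14
  turn -0.0 shift after turn [-0.06  0.    0.11] mm [-51.1   0.   90.2]
```

View pics/c7.png

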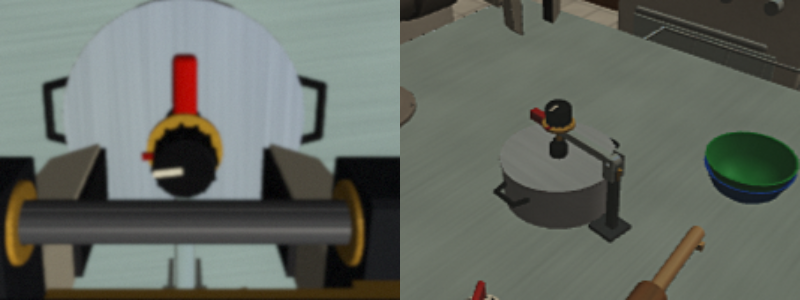

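The arm is down with the grip back at (441,66.5), and the cap axis is at (484,61.4). The white line is still on the red mark. Next I'll grip the cap.

{"api": "jog_arm", "payload": {
  "steps": [-0.032,0,0,0,0,0,0.3,-0.0321,0,0,0,0,0,0.3,0,0,0.04,0,0,0,0.3,0,0,0.04,0,0,0,0.3,0,0,0.046,0,0,0,0.3,0,0,0.046,0,0,0,0.3,0,0,0,0,0,0,0.3,0,0,0,0,0,0,1,0,0,0,0,0,0,1,0,0,0,0,0,0,1,0,0,0,0,0,0,1,0,0,0,0,0,0,1,0,0,0,0,0,0,1,0,0,0,0,0,0,1]
}}

```text
t: 31.3
eef_pos: [485.9, 61.4, 155.3]
tool_rot: [0.059, 0.998, 0.0, 0.001]
ft_force: [0.2, -0.4, 6.5]
gripper_width: 0.427
gripper_force: 30.0
```

```bash
cat > tq.py <<'E'
from h import *
from rig import get_state
s=get_state(); R=Rn.from_quat(s["tool_rot"]).as_matrix(); a=np.arctan2(R[1,1],R[0,1])
print("t",round(s["t"],2),"tcp",s["eef_pos"].round(1),"a",round(a,3),"q6",round(s["q"][5],3),"w",round(s["gripper_width"],3),"gf",round(float(s["gripper_force"]),1),"F",s["ft_force"].round(1),"M",s["wrist_torque"].round(3),"tau6",round(s["tau"][5],3))
E
python3 tq.py
```

```text
t 31.3 tcp [485.9  61.4 155.3] a 1.453 q6 -1.484 w 0.427 gf 30.0 F [ 0.2 -0.4  6.5] M [0.049 0.063 0.005] tau6 0.002
```

{"api": "jog_arm", "payload": {
  "steps": [0,0,0,0,0,0.1,1,0,0,0,0,0,0.1,1,0,0,0,0,0,0.1,1,0,0,0,0,0,0.1,1,0,0,0,0,0,0.1,1,0,0,0,0,0,0.1,1,0,0,0,0,0,0.1,1]
}}

```text
t: 32.0
eef_pos: [485.6, 61.1, 155.3]
tool_rot: [0.554, 0.833, 0.0, 0.001]
ft_force: [-1.4, -1.5, 8.0]
gripper_width: 0.43
gripper_force: 30.0
```

```bash
python3 tq.py
```

```text
t 32.0 tcp [485.6  61.1 155.3] a 0.397 q6 -0.428 w 0.43 gf 30.0 F [-1.4 -1.5  8. ] M [-0.303  0.25   0.01 ] tau6 -1.954
```

{"api": "jog_arm", "payload": {
  "steps": [0,0,0,0,0,0.1,1,0,0,0,0,0,0.1,1,0,0,0,0,0,0.1,1,0,0,0,0,0,0.1,1,0,0,0,0,0,0.1,1]
}}

```text
t: 32.5
eef_pos: [485.4, 61.1, 155.3]
tool_rot: [0.82, 0.572, 0.001, 0.001]
ft_force: [-2.5, -1.3, 9.4]
gripper_width: 0.431
gripper_force: 30.0
```

```bash
python3 tq.py
```

```text
t 32.5 tcp [485.4  61.1 155.3] a -0.353 q6 0.322 w 0.431 gf 30.0 F [-2.5 -1.3  9.4] M [-0.31   0.544  0.048] tau6 -1.953
```

{"api": "jog_arm", "payload": {
  "steps": [0,0,0,0,0,0.08,1,0,0,0,0,0,0.08,1]
}}

```text
t: 32.7
eef_pos: [485.3, 61.1, 155.3]
tool_rot: [0.883, 0.47, 0.001, 0.001]
ft_force: [-2.8, -1.0, 9.0]
gripper_width: 0.428
gripper_force: 30.0
```

```bash
python3 tq.py
```

```text
t 32.7 tcp [485.3  61.1 155.3] a -0.592 q6 0.561 w 0.428 gf 30.0 F [-2.8 -1.   9. ] M [-0.261  0.55  -0.02 ] tau6 -1.536
```

{"api": "jog_arm", "payload": {
  "steps": [0,0,0,0,0,0.08,1,0,0,0,0,0,0.08,1]
}}

```text
t: 32.9
eef_pos: [485.2, 61.2, 155.3]
tool_rot: [0.933, 0.361, 0.001, 0.0]
ft_force: [-2.4, -0.6, 8.6]
gripper_width: 0.427
gripper_force: 30.0
```

```bash
python3 tq.py
```

```text
t 32.9 tcp [485.2  61.2 155.3] a -0.832 q6 0.801 w 0.427 gf 30.0 F [-2.4 -0.6  8.6] M [-0.264  0.601  0.026] tau6 -1.557
```

{"api": "jog_arm", "payload": {
  "steps": [0,0,0,0,0,0.08,1,0,0,0,0,0,0.08,1]
}}

```text
t: 33.1
eef_pos: [485.2, 61.3, 155.3]
tool_rot: [0.969, 0.247, 0.001, 0.0]
ft_force: [-3.6, -0.4, 8.4]
gripper_width: 0.429
gripper_force: 30.0
```

```bash
python3 tq.py
```

```text
t 33.1 tcp [485.2  61.3 155.3] a -1.072 q6 1.041 w 0.429 gf 30.0 F [-3.6 -0.4  8.4] M [-0.168  0.706  0.055] tau6 -1.557
```

{"api": "jog_arm", "payload": {
  "steps": [0,0,0,0,0,0.08,1,0,0,0,0,0,0.08,1]
}}

```text
t: 33.3
eef_pos: [485.2, 61.3, 155.3]
tool_rot: [0.992, 0.129, 0.001, 0.0]
ft_force: [-2.9, 0.1, 9.0]
gripper_width: 0.427
gripper_force: 30.0
```

```bash
python3 tq.py
```

```text
t 33.3 tcp [485.2  61.3 155.3] a -1.312 q6 1.281 w 0.427 gf 30.0 F [-2.9  0.1  9. ] M [-0.089  0.639  0.121] tau6 -1.485
```

```bash
python3 - <<'E'
from h import *
from rig import get_state
for i in range(5):
    s,im,c=snap("top"); print(get_state()["wrist_torque"].round(3),round(get_state()["tau"][5],3))
E
```

```text
[-0.152  0.707 -0.02 ] -0.235
[-0.086  0.685 -0.04 ] 1.042
[-0.124  0.725 -0.014] 0.306
[-0.127  0.668 -0.06 ] 0.048
[-0.154  0.705 -0.052] -0.014
```

{"api": "jog_arm", "payload": {
  "steps": [0,0,0,0,0,0.04,1,0,0,0,0,0,0.06,1]
}}

```text
t: 33.75
eef_pos: [485.1, 61.4, 155.3]
tool_rot: [0.998, 0.056, 0.001, 0.0]
ft_force: [-3.1, 0.2, 9.1]
gripper_width: 0.429
gripper_force: 30.0
```

```bash
python3 tq.py
```

```text
t 33.75 tcp [485.1  61.4 155.3] a -1.459 q6 1.428 w 0.429 gf 30.0 F [-3.1  0.2  9.1] M [-0.024  0.664  0.168] tau6 -1.351
```

{"api": "jog_arm", "payload": {
  "steps": [0,0,0,0,0,0,0.3,0,0,0,0,0,0,0.3,0,0,0,0,0,0,0.3,0,0,0,0,0,0,0.3,0,0,-0.043,0,0,0,0.3,0,0,-0.043,0,0,0,0.3,0,0,-0.043,0,0,0,0.3,0,0,-0.043,0,0,0,0.3,0.03,0,0,0,0,0,0.3,0.03,0,0,0,0,0,0.3,0,0,0,0,0,0,0.3,0,0,0,0,0,0,0.3]
}}

```text
t: 34.95
eef_pos: [532.4, 66.8, 290.8]
tool_rot: [0.998, 0.057, -0.001, -0.0]
ft_force: [-0.4, -0.1, 0.5]
gripper_width: 0.7
gripper_force: 0.0
```

```bash
python3 - <<'E'
from h import *
np.set_printoptions(precision=3,suppress=True)
s,im,c=snap("wrist","w8"); pickle.dump((s,im),open("w8.pkl","wb"))
go((484,61,200),None,s)
h=hsv(im); 
C=proj(c,(484.3,61.4,177)); print("cap top px",C, "flange",proj(c,(484.3,61.4,147)))
y,x=np.mgrid[:384,:512]; near=np.hypot(x-C[0],y-C[1])<22
for a,ce,m in blobs(near&(h[...,2]>110)&(h[...,1]<70),5):
    P,ang,L=axis(c,m,177); print("white",a,ce,P-[484.3,61.4],np.arctan2(P[1]-61.4,P[0]-484.3),ang,L)
for a,ce,m in blobs(red(im),4):
    P=onplane(c,ce,147)[:2]-[484.3,61.4]; print("red",a,ce,P,np.arctan2(P[1],P[0]))
u,v=int(C[0]),int(C[1]); cv2.imwrite("pics/c8.png",cv2.resize(im["frame"][max(v-50,0):v+50,u-65:u+65][:,:,::-1],None,fx=5,fy=5,interpolation=cv2.INTER_CUBIC))
E
```

```text
t 34.95 tcp [532.4  66.8 290.8] yaw_y -1.457 q6 1.44 w 0.7 F [-0.4 -0.1  0.5] gf 0.0 tilt 0.1
  turn 0.0 shift after turn [-0.061  0.     0.114] mm [-48.6   0.3  90.9]
cap top px [252.014 240.627] flange [252.088 228.327]
white 137 [239.3, 243.0] [-3.677 11.391] 1.8830691193876017 2.199251586628055 [ 6.234 12.373]
white 81 [261.6, 257.3] [-15.751 -10.768] -2.541922170774324 2.2722204831423967 [ 2.871 12.697]
red 391 [492.6, 145.9] [ 108.426 -214.903] -1.1035271461241845
red 17 [229.2, 233.8] [-8.589 22.401] 1.9369351263515249
red 116 [242.9, 259.2] [-35.287   5.557] 2.9853995843760424
```

View pics/c8.png

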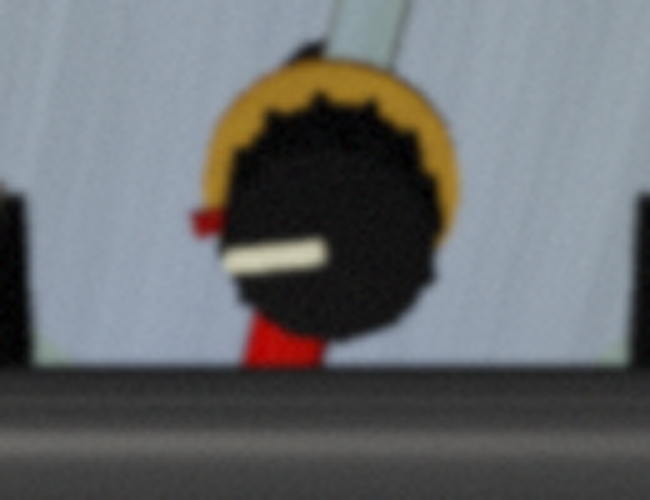

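```bash
python3 - <<'E'
from h import *
for n in ("w1","w8"):
    s,im=pickle.load(open(n+".pkl","rb")); c=cam(im,s); h=hsv(im)
    C=proj(c,(484.3,61.4,177)); y,x=np.mgrid[:384,:512]
    r=(h[...,0]<8)|(h[...,0]>172)
    for a,ce,m in blobs((np.hypot(x-C[0],y-C[1])<24)&(h[...,2]>120)&(h[...,1]<110)&(h[...,0]>12)&(h[...,0]<45),15):
        P,ang,L=axis(c,m,177); print(n,"white",a,ce,P-[484.3,61.4],"dir",round(ang,3),L)
    for a,ce,m in blobs(r&(h[...,1]>120)&(h[...,2]>70),6):
        if a<60:
            for z in (144,146): P=onplane(c,ce,z)[:2]-[484.3,61.4]; print(n,"red",a,ce,P,round(np.arctan2(P[1],P[0]),3))
E
```

```text
w1 white 100 [240.2, 249.6] [  2.54727162 -11.0308744 ] dir 1.565 [ 2.53186592 10.31212236]
w1 red 20 [2.2, 232.0] [ -27.36585929 -237.00457135] -1.686
w1 red 20 [2.2, 232.0] [ -27.98430468 -235.24058297] -1.689
w1 red 31 [225.9, 237.4] [  3.76531688 -26.22840294] -1.428
w1 red 31 [225.9, 237.4] [  2.92812514 -25.94545467] -1.458
w8 white 96 [241.4, 241.0] [-1.46829131  9.71088586] dir 1.816 [ 2.79543282 10.49371462]
w8 red 26 [228.5, 233.9] [-10.07349871  23.1936502 ] 1.981
w8 red 26 [228.5, 233.9] [-9.21091728 23.1287187 ] 1.95
```

```bash
python3 - <<'E'
from h import *
from scipy.optimize import least_squares
for n in ("w1","w8"):
    s,im=pickle.load(open(n+".pkl","rb")); c=cam(im,s); h=hsv(im)
    C=proj(c,(484.3,61.4,147)); y,x=np.mgrid[:384,:512]
    g=(h[...,0]>12)&(h[...,0]<30)&(h[...,1]>140)&(h[...,2]>70)&(np.hypot(x-C[0],y-C[1])<36)
    B=max(blobs(g,30),key=lambda b:b[0])[2]
    ct,_=cv2.findContours(B.astype(np.uint8),cv2.RETR_EXTERNAL,cv2.CHAIN_APPROX_NONE); p=max(ct,key=len)[:,0]
    W=np.array([onplane(c,q,147)[:2] for q in p]); c0=np.array([484.3,61.4])
    for _ in range(4):
        r=np.hypot(*(W-c0).T); k=W[abs(r-25.5)<2.5]; f=least_squares(lambda z:np.hypot(*(k-z).T)-25.6,c0); c0=f.x
    m=[b for b in blobs(((h[...,0]<8)|(h[...,0]>172))&(h[...,1]>120)&(h[...,2]>70),6) if b[0]<60 and np.hypot(b[1][0]-C[0],b[1][1]-C[1])<40][0]
    P=onplane(c,m[1],146)[:2]-c0; print(n,"centre",c0,len(k),"rms",np.sqrt(np.mean(f.fun**2)),"red",P,np.hypot(*P),round(np.arctan2(P[1],P[0]),3))
E
```

```text
w1 centre [485.94372408  60.85524984] 86 rms 0.7428232596738199 red [  1.28440106 -25.40070451] 25.433157009451232 -1.52
w8 centre [485.97396128  61.09113609] 87 rms 1.0140596377213515 red [-10.88487856  23.43758261] 25.84184319422906 2.006
```

The flange fit gives the spindle turned 2.76 and the cap 2.90, so the clutch has slipped about 0.13. The torque also rose to 0.15–0.17 Nm. To be safely past the 0.05 threshold I'll regrip and add 0.12 rad.

{"api": "jog_arm", "payload": {
  "steps": [-0.03,0,0,0,0,0,0.3,-0.0291,0,0,0,0,0,0.3,0,0,0.0425,0,0,0,0.3,0,0,0.0425,0,0,0,0.3,0,0,0.0425,0,0,0,0.3,0,0,0.0425,0,0,0,0.3,0,0,0,0,0,0,0.3,0,0,0,0,0,0,1,0,0,0,0,0,0,1,0,0,0,0,0,0,1,0,0,0,0,0,0,1,0,0,0,0,0,0,1,0,0,0,0,0,0,1,0,0,0,0,0,0,1,0,0,0,0,0,0.04,1,0,0,0,0,0,0.04,1]
}}

```text
t: 36.6
eef_pos: [486.6, 61.4, 157.0]
tool_rot: [1.0, -0.004, 0.001, 0.0]
ft_force: [-1.1, -0.5, 6.3]
gripper_width: 0.428
gripper_force: 30.0
```

```bash
python3 tq.py
```

```text
t 36.6 tcp [486.6  61.4 157. ] a -1.579 q6 1.548 w 0.428 gf 30.0 F [-1.1 -0.5  6.3] M [-0.094  0.31   0.107] tau6 -0.682
```

{"api": "jog_arm", "payload": {
  "steps": [0,0,0,0,0,0,0.3,0,0,0,0,0,0,0.3,0,0,0,0,0,0,0.3,0,0,0,0,0,0,0.3,0,0,-0.0425,0,0,0,0.3,0,0,-0.0425,0,0,0,0.3,0,0,-0.0425,0,0,0,0.3,0,0,-0.0425,0,0,0,0.3,0,0,0,0,0,-0.0944,0.3,0,0,0,0,0,-0.0944,0.3,0,0,0,0,0,-0.0944,0.3,0,0,0,0,0,-0.0944,0.3,0,0,0,0,0,-0.0944,0.3,0,0,0,0,0,-0.0944,0.3,0,0,0,0,0,-0.0944,0.3,0,0,0,0,0,-0.0944,0.3,0,0,0,0,0,-0.0944,0.3,0,0,0,0,0,-0.0944,0.3,0,0,0,0,0,-0.0944,0.3,0,0,0,0,0,-0.0944,0.3]
}}

```text
t: 38.6
eef_pos: [485.6, 61.4, 291.4]
tool_rot: [0.66, 0.751, -0.0, -0.0]
ft_force: [0.5, 0.2, -0.4]
gripper_width: 0.701
gripper_force: 0.0
```

{"api": "jog_arm", "payload": {
  "steps": [0,0,0,0,0,-0.0944,0.3,0,0,0,0,0,-0.0944,0.3,0,0,0,0,0,-0.0944,0.3,-0.0416,-0.0103,0.013,0,0,0,0.3,-0.0416,-0.0103,0.013,0,0,0,0.3,-0.0416,-0.0103,0.013,0,0,0,0.3,-0.0416,-0.0103,0.013,0,0,0,0.3,-0.0416,-0.0103,0.013,0,0,0,0.3,-0.0416,-0.0103,0.013,0,0,0,0.3,-0.0416,-0.0103,0.013,0,0,0,0.3,0,0,0,0,0,0,0.3,0,0,0,0,0,0,0.3]
}}

```text
t: 39.8
eef_pos: [557.3, -167.8, 218.0]
tool_rot: [0.49, 0.872, 0.0, -0.001]
ft_force: [-0.0, -0.6, -0.2]
gripper_width: 0.701
gripper_force: 0.0
```

```bash
python3 - <<'E'
from h import *
np.set_printoptions(precision=3,suppress=True)
s,im,c=snap("wrist","w9"); pickle.dump((s,im),open("w9.pkl","wb"))
h=hsv(im)
for a,ce,m in blobs(red(im),40):
    P,ang,L=axis(c,m,73); print("red",a,ce,P,round(ang,3),L); 
    if a>150: go((*P,45),ang+np.pi/2,s)
w=(h[...,1]<60)&(h[...,2]>130)
for a,ce,m in blobs(w,300):
    v,u=np.nonzero(m); q=cv2.minEnclosingCircle(cv2.convexHull(np.c_[u,v].astype(np.int32))); print("white",a,ce,q,onplane(c,q[0],36)[:2])
E
```

```text
red 259 [253.8, 234.1] [ 587.374 -214.804] 2.118 [ 4.218 22.714]
t 39.8 tcp [ 557.3 -167.8  218. ] yaw_y 0.546 q6 -0.97 w 0.701 F [-0.  -0.6 -0.2] gf 0.0 tilt 0.11
  turn -0.001 shift after turn [-0.07   0.002  0.216] mm [-56.1   1.3 172.9]
white 103318 [248.9, 126.9] ((256.5, 128.5), 283.7614440917969) [ 536.188 -125.303]
white 366 [242.8, 15.1] ((245.0, 13.5), 22.500099182128906) [470.573 -39.195]
white 2084 [322.4, 8.7] ((322.5, 0.0), 65.5000991821289) [527.144   8.574]
white 4043 [250.0, 307.7] ((251.5, 322.5), 85.57170867919922) [ 654.519 -330.29 ]
```

View pics/w9.png

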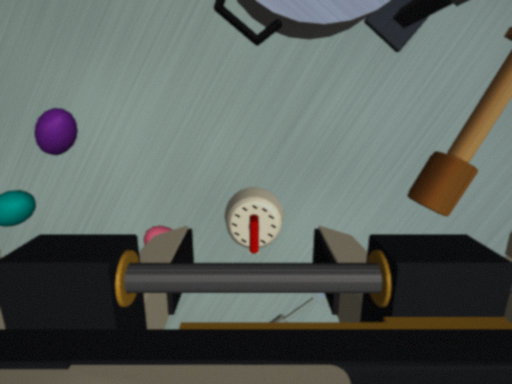

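The wrist view shows the red key at (254,234), lying along the tool's x. It sits at about (588,-216). Next I'll descend and grip it.

{"api": "jog_arm", "payload": {
  "steps": [-0.036,0.0008,0,0,0,0,0.6,-0.036,0.0008,0,0,0,0,0.6,0,0,0.0432,0,0,0,0.6,0,0,0.0432,0,0,0,0.6,0,0,0.0432,0,0,0,0.6,0,0,0.0432,0,0,0,0.6,0,0,0.0432,0,0,0,0.6,0,0,0,0,0,0,1,0,0,0,0,0,0,1,0,0,0,0,0,0,1,0,0,0,0,0,0,1,0,0,0,0,0,0,1,0,0,0,0,0,0,1,0,0,0,0,0,0,1,0,0,0,0,0,0,1]
}}

```text
t: 41.35
eef_pos: [588.6, -217.3, 48.7]
tool_rot: [0.49, 0.872, -0.001, 0.001]
ft_force: [-6.4, -2.8, 6.7]
gripper_width: 0.108
gripper_force: 30.0
```

```bash
python3 tq.py
```

```text
t 41.35 tcp [ 588.6 -217.3   48.7] a 0.547 q6 -1.021 w 0.108 gf 30.0 F [-6.4 -2.8  6.7] M [-0.57   1.07   0.033] tau6 -0.029
```

{"api": "jog_arm", "payload": {
  "steps": [0,0,0,0,0,0.1,1,0,0,0,0,0,0.1,1,0,0,0,0,0,0.1,1,0,0,0,0,0,0.1,1,0,0,0,0,0,0.1,1,0,0,0,0,0,0.1,1,0,0,0,0,0,0.1,1,0,0,0,0,0,0.1,1]
}}

```text
t: 42.15
eef_pos: [589.2, -217.4, 48.7]
tool_rot: [0.898, 0.44, 0.0, 0.002]
ft_force: [-2.2, -3.7, 4.0]
gripper_width: 0.109
gripper_force: 30.0
```

```bash
python3 tq.py
```

```text
t 42.15 tcp [ 589.2 -217.4   48.7] a -0.659 q6 0.185 w 0.109 gf 30.0 F [-2.2 -3.7  4. ] M [-0.582  0.761  0.04 ] tau6 -1.896
```

{"api": "jog_arm", "payload": {
  "steps": [0,0,0,0,0,0.1,1,0,0,0,0,0,0.1,1,0,0,0,0,0,0.1,1,0,0,0,0,0,0.1,1,0,0,0,0,0,0.1,1,0,0,0,0,0,0.1,1,0,0,0,0,0,0.1,1]
}}

```text
t: 42.85
eef_pos: [589.4, -218.0, 48.7]
tool_rot: [0.998, -0.069, 0.002, 0.002]
ft_force: [-2.2, -4.2, 2.8]
gripper_width: 0.107
gripper_force: 30.0
```

```bash
python3 tq.py
```

```text
t 42.85 tcp [ 589.4 -218.    48.7] a -1.709 q6 1.235 w 0.107 gf 30.0 F [-2.2 -4.2  2.8] M [-0.812  0.79   0.171] tau6 -1.883
```

{"api": "jog_arm", "payload": {
  "steps": [0,0,0,0,0,0.1,1,0,0,0,0,0,0.1,1]
}}

```text
t: 43.05
eef_pos: [589.4, -218.1, 48.7]
tool_rot: [0.976, -0.217, 0.002, 0.002]
ft_force: [-2.1, -5.2, 3.1]
gripper_width: 0.102
gripper_force: 30.0
```

```bash
python3 tq.py
```

```text
t 43.05 tcp [ 589.4 -218.1   48.7] a -2.009 q6 1.535 w 0.102 gf 30.0 F [-2.1 -5.2  3.1] M [-0.873  0.902  0.104] tau6 -1.88
```

{"api": "jog_arm", "payload": {
  "steps": [0,0,0,0,0,0.1,1]
}}

```text
t: 43.15
eef_pos: [589.3, -218.2, 48.7]
tool_rot: [0.957, -0.29, 0.002, 0.002]
ft_force: [-3.1, -6.9, 3.2]
gripper_width: 0.106
gripper_force: 30.0
```

```bash
python3 tq.py
```

```text
t 43.15 tcp [ 589.3 -218.2   48.7] a -2.159 q6 1.685 w 0.106 gf 30.0 F [-3.1 -6.9  3.2] M [-0.901  0.91   0.139] tau6 -1.879
```

{"api": "jog_arm", "payload": {
  "steps": [0,0,0,0,0,0.1,1,0,0,0,0,0,0.1,1]
}}

```text
t: 43.35
eef_pos: [589.2, -218.4, 48.7]
tool_rot: [0.903, -0.43, 0.002, 0.001]
ft_force: [-4.2, -6.9, 3.9]
gripper_width: 0.109
gripper_force: 30.0
```

```bash
python3 tq.py
```

```text
t 43.35 tcp [ 589.2 -218.4   48.7] a -2.459 q6 1.985 w 0.109 gf 30.0 F [-4.2 -6.9  3.9] M [-0.945  0.948  0.115] tau6 -1.877
```

{"api": "jog_arm", "payload": {
  "steps": [0,0,0,0,0,0.1,1]
}}

```text
t: 43.45
eef_pos: [589.2, -218.4, 48.7]
tool_rot: [0.868, -0.496, 0.002, 0.001]
ft_force: [-4.0, -7.3, 3.5]
gripper_width: 0.107
gripper_force: 30.0
```

```bash
python3 tq.py
```

```text
t 43.45 tcp [ 589.2 -218.4   48.7] a -2.609 q6 2.135 w 0.107 gf 30.0 F [-4.  -7.3  3.5] M [-0.925  1.03   0.086] tau6 -1.875
```

{"api": "jog_arm", "payload": {
  "steps": [0,0,0,0,0,0.1,1]
}}

```text
t: 43.55
eef_pos: [589.1, -218.4, 48.7]
tool_rot: [0.829, -0.56, 0.002, 0.001]
ft_force: [-4.7, -6.3, 4.3]
gripper_width: 0.105
gripper_force: 30.0
```

```bash
python3 tq.py
```

```text
t 43.55 tcp [ 589.1 -218.4   48.7] a -2.759 q6 2.285 w 0.105 gf 30.0 F [-4.7 -6.3  4.3] M [-0.923  1.047  0.073] tau6 -1.875
```

{"api": "jog_arm", "payload": {
  "steps": [0,0,0,0,0,0.1,1]
}}

```text
t: 43.65
eef_pos: [589.0, -218.5, 48.7]
tool_rot: [0.784, -0.62, 0.002, 0.001]
ft_force: [-3.7, -5.6, 3.9]
gripper_width: 0.11
gripper_force: 31.3
```

```bash
python3 tq.py
```

```text
t 43.65 tcp [ 589.  -218.5   48.7] a -2.909 q6 2.435 w 0.11 gf 31.3 F [-3.7 -5.6  3.9] M [-0.919  0.906  0.647] tau6 -1.351
```

Torque jumped to 0.65 Nm after 3.46 rad of turning, so the key is against its stop. Next I'll release and retract.

{"api": "jog_arm", "payload": {
  "steps": [0,0,0,0,0,0,1,0,0,0,0,0,0,1,0,0,0,0,0,0,0.5,0,0,0,0,0,0,0.5,0,0,0,0,0,0,0.5,0,0,0,0,0,0,0.5,0,0,0,0,0,0,0.5,0,0,-0.03,0,0,0,0.5,0,0,-0.045,0,0,0,0.5,0,0,-0.045,0,0,0,0.5,0,0,-0.045,0,0,0,0.5,0,0,-0.045,0,0,0,0.5,0.04,0,0,0,0,0,0.5,0.04,0,0,0,0,0,0.5,0,0,0,0,0,0,0.5,0,0,0,0,0,0,0.5]
}}

```text
t: 45.25
eef_pos: [603.6, -278.4, 213.3]
tool_rot: [0.786, -0.618, -0.001, -0.0]
ft_force: [0.1, -0.2, 0.1]
gripper_width: 0.499
gripper_force: 0.0
```

```bash
python3 tq.py; python3 - <<'E'
from h import *
s,im,c=snap("wrist","w10"); s3,i3,cs=snap("scene")
for a,ce,m in blobs(red(im),100): print("red",a,ce,*axis(c,m,73))
cv2.imwrite("pics/c10.png",np.hstack([cv2.resize(im["frame"],(400,300)),cv2.resize(i3["frame"][110:310,170:437],(400,300))])[:,:,::-1])
E
```

```text
t 45.25 tcp [ 603.6 -278.4  213.3] a -2.904 q6 2.356 w 0.499 gf 0.0 F [ 0.1 -0.2  0.1] M [ 0.093  0.167 -0.027] tau6 -0.036
red 251 [252.9, 240.0] [ 589.65099276 -220.55903473] 1.850810053957846 [ 4.57678235 20.14300863]
```

View pics/c10.png

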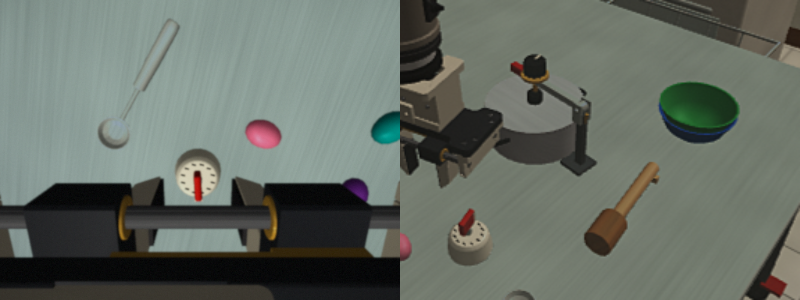

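The picture shows the key wound (3.41 rad turned), the arm down over the lid, the bystanders in place and the gripper clear. Handing in.

```bash
python3 -c "
from rig import robot
print(robot.job_done())"
```

```text
the job is handed in; nothing more can be done
None
```

I handed the job in after about 45 s of robot time, with no verdict returned: both potatoes are in the pot, the lid is seated, the clamp is down, the thumbscrew's clutch has slipped an estimated 0.25 rad, and the key is wound to its stop.

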